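# Unmould the two full soaps into the organiser

### The arm

A 6-joint arm with a two-finger parallel gripper is mounted at the origin on the work surface. World frame = base frame: x ahead of the robot, y to its left, z up, the work surface at z = 0. Lengths are in m, angles in rad, forces in N, time in s.
With the tool pointing down it reaches from about 0.35 to 0.8 m from the base axis. Payload 7.3 kg.
Tool frame: the origin (TCP) lies at the very end of the fingers, on their centre line; the grasp point (between the pads) lies 19 mm behind it; z points along the fingers, y is the line along which they close (so a half turn about z gives the same grasp; the last joint's range is limited). The gripper opens to 85 mm and grips with 20 to 120 N. Pads are 22 mm wide; open, the fingers measure 114 mm over their backs; the gripper's body (76 mm by 85 mm) begins 54 mm behind the grasp point. The pads swing forward as they close: fully open they stand 13 mm farther back than shut.
Start: joints at [-0.146, 0.342, 1.524, -0, 1.275, -0.146], TCP at [0.525, 0, 0.231] pointing down, gripper open.
Joint ranges: [-2.53, 2.53], [-0.77, 2.02], [0.04, 2.7], [-1, 4.14], [0.28, 2.66], [-3.11, 3.11]. Speed limits (rad/s): [2.57, 2.57, 3.14, 3.14, 3.14, 3.14].

### API

Orientations are given as a rotation vector (axis times angle).
In Python, from plant import * gives the robot as it stands.
- The arm moves only by the tool play_rows, never from a script. Its argument "moves" is a list of rows, each an object of numbers: "ax", "ay", "az": the turn, a rotation vector about the tool's x, y, z each as a share of 0.5 rad, from -1 to 1; "x", "y", "z": the shift along the tool's x, y, z each as a share of 0.3 m, from -1 to 1; "grip": the opening, from -1 (shut) to 1 (fully open). A call has 1 to 20 rows; each row is the pose to reach, as a shift and turn from the pose commanded when the call began, along the tool's axes at that moment; what a row does not reach only later rows make up. A row lasts 1/10 s, in which the tool goes at most 50 mm and 8.59 degrees, less where a joint would pass 70% of its speed; a pose out of reach is approached as far as the arm can. A call with a number of a shift or a turn outside -1 to 1 is refused whole. A call with a gripper value outside its range is refused whole. The fingers move at their own pace and stop on an object; "newtons" is the grip in N (left out, the last holds). Time passes only in rows, so rows that repeat a pose let the fingers close. It gives the time, the measured TCP pose, the force, the opening and the grip force at its end, in the units of the state.
- sense(): the state, without advancing time (a new reading comes with each control period).
- snapshot(name): name is "scene" or "side" or "wrist"; returns (picture, depth): 480x640x3 uint8, red, green, blue; 480x640 float32, m along the optical axis (not along the pixel's ray), 0 where there is no reading.
- get_calibration(name): a dict with "fov_y" (degrees; the focal length in pixels is half the picture's height over the tangent of half this angle, whatever the lens; pixels are square), "cx", "cy" (the principal point, pixels), "k1" (the pictures are not rectified: a ray, as slopes to the right and down, at radius r is drawn at 1 + k1 r^2 times it, then the intrinsics apply), "rvec" (rotation vector, rad) and "tvec" (3), from world to camera coordinates, as OpenCV has them; the wrist camera has in their place "tool_from_camera" (4x4, takes a point from camera to tool coordinates, whose origin is the TCP and whose axes are the flange's). Camera axes: x right, y down, z forward; pixel columns grow to the right and rows downward; lengths in m; the calibration is good to about 2 mm. A picture is of the moment at which its call begins: read the wrist's pose just before it. get_calibration takes no time and is no camera call.
- hand_in(): hands the job in; it is judged then, once.
The state is a dict: "time": time; "joint_positions": joint angles; "joint_vel": joint speeds; "effort": joint torques, N m; "position": TCP position; "ee_rot": TCP orientation; "contact_force": force on the tool from outside, world axes, zero at the start; "moment": the same for the moment, N m; "width": finger opening in m; "grip_force": force on a finger pad.
Only numpy, scipy, OpenCV 4.12 (cv2) and the standard library are available. Lean on these libraries where they do the work, as an engineer would, in place of code of your own. Each camera call takes 0.05 s, during which the arm holds its last target. There are 200 camera calls.

### The job

Four home-made soaps are sitting in the grey mould on the vanity. Lift out the two that came out full thickness and lay them gently in the clear organiser, one flat in each compartment, the same way up as they were cast, without dropping them. Leave the two thin, short-poured soaps in the mould and do not disturb the other things on the vanity.

Things in the scene. Friction and masses are not known exactly. Their poses are not given: they have to be found in the camera images.
- mould: fixed grey soap mould, 110 (x) x 300 (y) x 28 mm high; origin: centre of underside. 4 open cavities, centres x=0, y=-108, -36, 36, 108 mm; each 54 (x) x 60 (y), floor 8 mm above origin, 20 deep. On both x sides of each, a finger notch 38 mm wide (y), cut to 8 mm above origin, runs out through the 28 mm wall, so fingers can reach down beside a soap and close along the mould's x
- full_a: cream cast soap bar poured to full thickness: rounded block 50 (its x) x 56 (its y) x 34 mm, about 100 g. Origin: centre of its underside, z up, its 50 mm direction is x, the same as the mould's x at the start. It starts in one of the mould's four cavities (any of them) and stands 14 mm above the mould's top face
- full_b: cream cast soap bar poured to full thickness: rounded block 50 (its x) x 56 (its y) x 34 mm, about 100 g. Origin: centre of its underside, z up, its 50 mm direction is x, the same as the mould's x at the start. It starts in one of the mould's four cavities (any of them) and stands 14 mm above the mould's top face
- short_a: cream cast soap bar poured short: same 50 x 56 mm outline but only 12 mm thick, about 36 g; origin: centre of its underside. It starts in one of the mould's four cavities (any of them), its top 8 mm below the mould's top face. It is to stay there
- short_b: cream cast soap bar poured short: same 50 x 56 mm outline but only 12 mm thick, about 36 g; origin: centre of its underside. It starts in one of the mould's four cavities (any of them), its top 8 mm below the mould's top face. It is to stay there
- organiser: fixed clear acrylic tray with thin grey liners on its floor, 130 mm (its x) x 176 mm (its y) x 40 mm high, walls 4 mm. Origin: centre of its underside, z up. A 4 mm wall at y = 0, as high as the sides, parts it into two open compartments, each 122 (x) x 82 mm (y) inside, floor 5 mm above the origin
- bay_plus (a point): centre of the floor of the organiser's compartment on its +y side; axes as the organiser's
- bay_minus (a point): centre of the floor of the organiser's compartment on its -y side; axes as the organiser's
- comb: bystander: loose black plastic comb lying flat, 180 x 34 mm, 4 mm thick, near the robot
- pusher: bystander: loose stainless cuticle pusher lying flat, 134 mm long along its x, 8 mm thick
- jar: bystander: loose beige ceramic lidded jar, 72 mm across, 79 mm high
- tin: bystander: loose round aluminium balm tin, 62 mm across, 22 mm high
- nailbrush: bystander: loose wooden nail brush, 40 x 90 x 32 mm high
- perfume: bystander: loose amber glass bottle, 30 x 50 mm, 82 mm high
There are look-alikes about, which are no part of the job. Leave any blue look-alike of the full_b alone.

How it is judged:
By the outcome, as a careful person would: the job done as asked, in the order asked, and still so for the second after the job is handed in, with the robot touching nothing.
It also fails if it takes over 58 s, if anything falls off the work surface, if the arm or the gripper's body presses on something with over 40 N, if the wrist force passes 120 N, or if a joint passes its speed limit or range.

## Working session

There is one attempt and no reset: what is moved stays moved. The work goes in short steps, Python scripts to look and compute and a tool call to move; the robot and the scene stay as the last step left them, time stands still between calls to the robot, and variables do not carry over. Pictures are saved under pics/ and viewed, at most 10 in all, crops included, and the job is handed in when it is done.

Besides the shell and the picture viewer there is one more tool, called after "Call:" by a JSON object that holds its "method" and its "body", one argument or row to a line. play_rows: Moves the arm, as the interface text tells. Its arguments: {"type":"object","properties":{"moves":{"type":"array"},"newtons":{"type":"number"}},"required":["moves"]}

```bash
mkdir -p pics; ls
cat > h.py <<'E'
from plant import *
import numpy as np, cv2
from scipy.spatial.transform import Rotation as R
def cam(n, s=None):
    c=get_calibration(n)
    f=240/np.tan(np.radians(c["fov_y"])/2)
    if n=="wrist":
        T=np.eye(4);T[:3,:3]=R.from_rotvec(s["ee_rot"]).as_matrix();T[:3,3]=s["position"]
        M=T@np.array(c["tool_from_camera"])
    else:
        W=np.eye(4);W[:3,:3]=R.from_rotvec(c["rvec"]).as_matrix();W[:3,3]=c["tvec"];M=np.linalg.inv(W)
    return f,c["cx"],c["cy"],c["k1"],M
def rays(px,C):
    f,cx,cy,k1,M=C
    K=np.array([[f,0,cx],[0,f,cy],[0,0,1.]])
    n=cv2.undistortPoints(np.array(px,float).reshape(-1,1,2),K,np.array([k1,0,0,0,0.])).reshape(-1,2)
    d=np.c_[n,np.ones(len(n))]
    return M[:3,3],d@M[:3,:3].T   # unit depth along axis
def onplane(px,C,z):
    o,d=rays(px,C); return o+d*((z-o[2])/d[:,2])[:,None]
def cloud(depth,C):
    v,u=np.mgrid[0:480,0:640]
    o,d=rays(np.c_[u.ravel(),v.ravel()],C)
    return (o+d*depth.ravel()[:,None]).reshape(480,640,3)
E
python3 - <<'E'
from h import *
s=sense();print(s)
for n in("scene","side","wrist"):
    s=sense();p,d=snapshot(n);cv2.imwrite(f"pics/{n}0.png",p[:,:,::-1]);np.savez(f"{n}0.npz",p=p,d=d,pos=s["position"],rot=s["ee_rot"])
    C=cam(n,s);print(n,C[:4],C[4].round(3).tolist())
E
```

```text
pics
{'time': 0.0, 'joint_positions': array([-1.45987230e-01,  3.42694090e-01,  1.52504913e+00,  2.16589964e-05,
        1.27537822e+00, -1.45984227e-01]), 'joint_vel': array([-0.00019529, -0.00068442,  0.00082917, -0.00032338,  0.00057387,
       -0.00113557]), 'effort': array([ 5.72253757e-04, -4.33677435e+01, -2.46005630e+01, -7.37992127e-05,
        7.83137977e-03, -1.18290802e-05]), 'position': array([5.24591599e-01, 9.55769603e-05, 2.30629607e-01]), 'ee_rot': array([-2.22057540e+00, -2.22055470e+00,  1.40631264e-03]), 'contact_force': array([-0.73688441,  0.40641979, -0.1536605 ]), 'moment': array([-0.03823988, -0.05529891, -0.01472326]), 'grip_force': 0.0, 'width': 0.08526560755404912}
scene (np.float64(624.7717148682957), 325.34610880309407, 236.79416102134505, -0.051330226321439) [[0.809, 0.488, -0.327, 0.947], [0.587, -0.68, 0.439, -0.488], [-0.009, -0.547, -0.837, 1.094], [0.0, 0.0, 0.0, 1.0]]
side (np.float64(440.5538606934726), 312.6592459566729, 248.08388126934364, -0.015879144946859075) [[0.865, -0.343, 0.367, 0.234], [-0.502, -0.566, 0.654, -0.543], [-0.017, -0.749, -0.662, 0.629], [0.0, 0.0, 0.0, 1.0]]
wrist (np.float64(364.90062413720426), 318.93480805078775, 240.44413551102977, -0.004230473174700098) [[1.0, 0.0, -0.001, 0.526], [0.0, -0.966, -0.258, 0.066], [-0.001, 0.258, -0.966, 0.375], [0.0, 0.0, 0.0, 1.0]]
```

View pics/scene0.png

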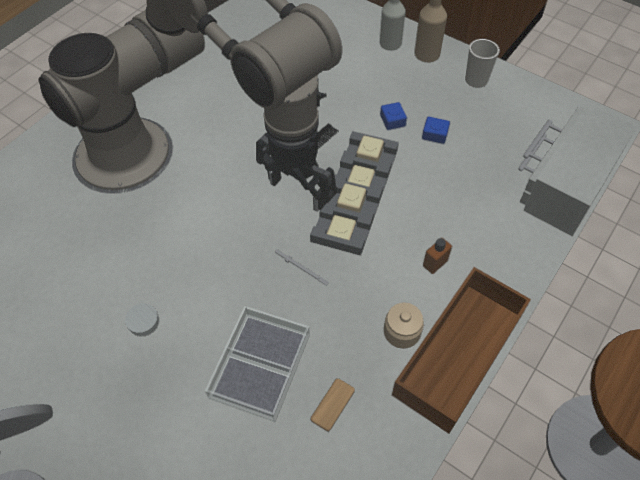

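View pics/side0.png

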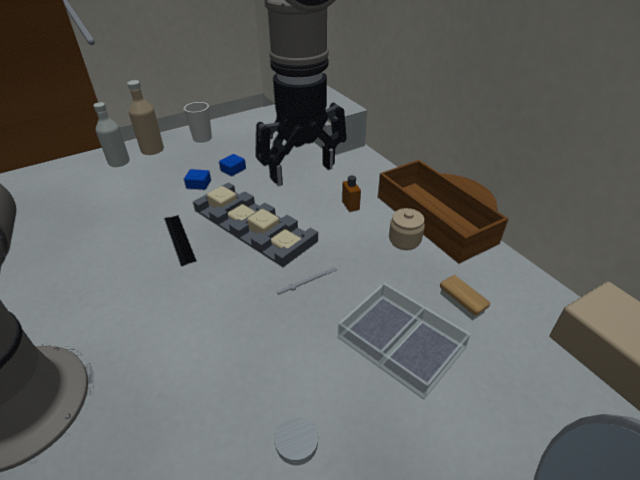

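View pics/wrist0.png

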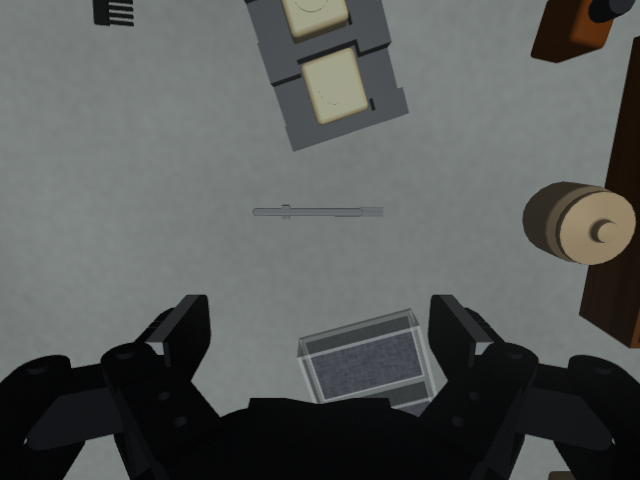

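The scene view shows soaps at (371,147), (361,177), (351,196) and (341,228), with the organiser at (258,362). In the side view the soaps at (222,197) and (263,220) stand proud, while those at (242,213) and (286,239) look sunken. The wrist view shows the mould's near end at (335,85) and the cuticle pusher between mould and organiser. Next I'll measure all of this.

Run:
```python
from h import *
def load(n):
    z=np.load(f"{n}0.npz");s=dict(position=z["pos"],ee_rot=z["rot"]);return z["p"],z["d"],cam(n,s)
res={}
for n in("scene","side","wrist"):
    p,d,C=load(n);h=cv2.cvtColor(p,cv2.COLOR_RGB2HSV);X=cloud(d,C)
    ok=(d>0)&(X[...,0]>.2)&(X[...,0]<.9)&(abs(X[...,1])<.5)
    tab=ok&(abs(X[...,2])<.012);print(n,"table z",np.median(X[tab][:,2]))
    cream=(h[...,0]>18)&(h[...,0]<36)&(h[...,1]>35)&(h[...,2]>120)&ok&(X[...,1]>0)
    nl,L,st,ce=cv2.connectedComponentsWithStats(cv2.morphologyEx(cream.astype(np.uint8),cv2.MORPH_OPEN,np.ones((3,3))))
    for i in range(1,nl):
        if st[i,4]<80: continue
        q=X[L==i]; z=np.percentile(q[:,2],80); t=q[abs(q[:,2]-z)<.006]
        print("soap",ce[i].round(1),st[i,4],"ztop",z.round(4),"c",((t[:,:2].min(0)+t[:,:2].max(0))/2).round(4),t[:,:2].mean(0).round(4))
    # mould top: dark grey z 15..36mm
    hh=(X[...,2]>.018)&(X[...,2]<.036)&ok&(h[...,2]<120)&(X[...,1]>.05)
    nl,L,st,ce=cv2.connectedComponentsWithStats(hh.astype(np.uint8));i=1+np.argmax(st[1:,4])
    q=X[L==i];print("mould",len(q),np.median(q[:,2]),cv2.minAreaRect(q[:,:2].astype(np.float32)*1000))
    # liners
    dk=(h[...,2]>40)&(h[...,2]<125)&ok&(X[...,1]<-0.02)&(abs(X[...,2])<.015)
    nl,L,st,ce=cv2.connectedComponentsWithStats(cv2.morphologyEx(dk.astype(np.uint8),cv2.MORPH_OPEN,np.ones((3,3))))
    for i in range(1,nl):
        if st[i,4]<600: continue
        cn=cv2.findContours((L==i).astype(np.uint8),0,1)[0][0].reshape(-1,2)
        P=onplane(cn,C,.005)[:,:2]*1000
        print("liner",ce[i].round(1),st[i,4],np.median(X[L==i][:,2]).round(4),cv2.minAreaRect(P.astype(np.float32)))
```

```text
scene table z -0.0003633879699858067
soap [370.  146.6] 412 ztop 0.0434 c [0.474  0.3167] [0.4752 0.316 ]
soap [361.  175.1] 378 ztop 0.0215 c [0.4958 0.2501] [0.4956 0.2515]
soap [351.4 195.6] 487 ztop 0.0433 c [0.5191 0.1804] [0.5189 0.1796]
soap [341.4 227. ] 472 ztop 0.0213 c [0.5396 0.1137] [0.5398 0.1141]
mould 1068 0.026958072510703812 ((518.0259399414062, 181.6889190673828), (111.16624450683594, 112.15869903564453), 18.487060546875)
liner [268.8 341.9] 1964 0.0048 ((572.9212646484375, -170.0432586669922), (112.61071014404297, 68.0023422241211), 16.73929214477539)
liner [431.5 380.2] 1632 0.0051 ((860.1099853515625, -56.05146026611328), (79.74974822998047, 72.68327331542969), 0.01005025114864111)
liner [250.6 384.2] 2241 0.0044 ((598.1071166992188, -253.93382263183594), (112.65530395507812, 69.7199935913086), 16.93596076965332)
side table z -3.919127281920565e-05
soap [221.1 194.1] 263 ztop 0.0425 c [0.4716 0.3166] [0.4709 0.3154]
soap [253.5 215.6] 572 ztop 0.0419 c [0.5163 0.1815] [0.5151 0.1794]
soap [285.1 238.7] 314 ztop 0.0205 c [0.5366 0.1187] [0.536  0.1159]
mould 864 
[... 601 characters left out ...]
0.7661 0.0131] [0.7642 0.0117]
mould 4455 0.02917394719274652 ((529.2885131835938, 149.78253173828125), (110.52971649169922, 34.83550262451172), 17.87980079650879)
liner [416.3 283.4] 31275 0.0014 ((648.8729248046875, -117.39258575439453), (494.58978271484375, 195.80435180664062), 0.020383957773447037)
liner [ 39.6 325.7] 670 0.0015 ((214.00616455078125, -131.72299194335938), (78.0576400756836, 22.2103214263916), 89.3277359008789)
liner [367.1 365.4] 4600 0.0069 ((580.2752075195312, -183.1572265625), (119.01557159423828, 59.249351501464844), 16.75281524658203)
liner [541.7 460.6] 1496 0.0015 ((808.9729614257812, -315.04620361328125), (64.88003540039062, 76.85570526123047), 89.84264373779297)
```

Call:
{"method": "play_rows", "body": {
  "moves": [
    {"x":0.1,"y":0.01,"z":-0.02,"az":-0.15},
    {"x":0.2,"y":0.02,"z":-0.04,"az":-0.3},
    {"x":0.3,"y":0.03,"z":-0.06,"az":-0.45},
    {"x":0.42,"y":0.035,"z":-0.067,"az":-0.625},
    {"x":0.42,"y":0.035,"z":-0.067,"az":-0.625},
    {"x":0.42,"y":0.035,"z":-0.067,"az":-0.625},
    {"x":0.42,"y":0.035,"z":-0.067,"az":-0.625}
  ],
  "newtons": 30
}}

```text
$.moves[0]: bad value
```

```bash
cat > m.py <<'E'
from h import *
import sys
def go(tag):
    s=sense();p,d=snapshot("wrist");cv2.imwrite(f"pics/w{tag}.png",p[:,:,::-1]);C=cam("wrist",s)
    print("t",s["time"],"pos",s["position"].round(4),"rot",R.from_rotvec(s["ee_rot"]).as_matrix()[:,1].round(4),"w",s["width"])
    return p,d,C,s,cloud(d,C)
if __name__=="__main__":
    p,d,C,s,X=go(sys.argv[1]);h=cv2.cvtColor(p,cv2.COLOR_RGB2HSV)
    cream=(h[...,0]>18)&(h[...,0]<36)&(h[...,1]>35)&(h[...,2]>120)&(d>0)
    nl,L,st,ce=cv2.connectedComponentsWithStats(cv2.morphologyEx(cream.astype(np.uint8),cv2.MORPH_OPEN,np.ones((5,5))))
    for i in range(1,nl):
        if st[i,4]<300: continue
        q=X[L==i];z=np.median(q[:,2]);t=q[abs(q[:,2]-z)<.008]
        print("soap",ce[i].round(),st[i].tolist(),"z",z.round(4),cv2.minAreaRect(t[:,:2].astype(np.float32)*1000))
E
python3 m.py 1
```

```text
t 0.15 pos [5.247e-01 1.000e-04 2.308e-01] rot [ 1.      0.     -0.0011] w 0.08518310950381376
soap [313.  13.] [284, 0, 62, 35, 1560] z 0.0433 ((522.001220703125, 164.84011840820312), (49.350318908691406, 24.786365509033203), 0.7147682905197144)
soap [328.  81.] [304, 49, 54, 74, 1641] z 0.0211 ((539.9755249023438, 115.68580627441406), (47.6163215637207, 53.64314651489258), 17.84440803527832)
soap [596. 227.] [560, 192, 74, 72, 3550] z 0.0691 ((765.908203125, -5.991844177246094), (62.711143493652344, 63.98706817626953), 15.957372665405273)
```

Each row probably needs every key, so I'll add the missing ones.

Call:
{"method": "play_rows", "body": {
  "moves": [
    {"ax":0,"ay":0,"az":-0.15,"x":0.1,"y":0.01,"z":-0.02,"grip":1},
    {"ax":0,"ay":0,"az":-0.3,"x":0.2,"y":0.02,"z":-0.04,"grip":1},
    {"ax":0,"ay":0,"az":-0.45,"x":0.3,"y":0.03,"z":-0.06,"grip":1},
    {"ax":0,"ay":0,"az":-0.625,"x":0.42,"y":0.035,"z":-0.067,"grip":1},
    {"ax":0,"ay":0,"az":-0.625,"x":0.42,"y":0.035,"z":-0.067,"grip":1},
    {"ax":0,"ay":0,"az":-0.625,"x":0.42,"y":0.035,"z":-0.067,"grip":1},
    {"ax":0,"ay":0,"az":-0.625,"x":0.42,"y":0.035,"z":-0.067,"grip":1}
  ],
  "newtons": 30
}}

```text
time: 0.9
position: [0.5354, 0.1252, 0.2511]
ee_rot: [-1.85, -2.539, 0.001]
contact_force: [0.5, -0.1, 0.9]
width: 0.0856
grip_force: 0.0
```

```bash
python3 m.py 1
```

```text
t 0.9 pos [0.5354 0.1252 0.2511] rot [ 9.520e-01  3.062e-01 -7.000e-04] w 0.085580542596842
soap [320.   3.] [293, 0, 55, 8, 428] z 0.0427 ((481.9030456542969, 297.6494445800781), (46.3182487487793, 6.047579765319824), 17.89632225036621)
soap [318.  66.] [295, 38, 51, 62, 2110] z 0.0211 ((496.5477600097656, 252.67886352539062), (47.52873611450195, 54.06281661987305), 18.900217056274414)
soap [318. 151.] [295, 119, 51, 59, 2553] z 0.0435 ((518.896240234375, 183.21624755859375), (47.670711517333984, 53.089046478271484), 17.838497161865234)
soap [319. 217.] [297, 192, 46, 51, 2251] z 0.0215 ((539.9398803710938, 116.05804443359375), (47.345699310302734, 53.976783752441406), 17.01629638671875)
```

Call:
{"method": "play_rows", "body": {
  "moves": [
    {"ax":0,"ay":0,"az":0,"x":0.1,"y":0,"z":0.1,"grip":1},
    {"ax":0,"ay":0,"az":0,"x":0.196,"y":0,"z":0.2,"grip":1},
    {"ax":0,"ay":0,"az":0,"x":0.196,"y":0,"z":0.32,"grip":1},
    {"ax":0,"ay":0,"az":0,"x":0.196,"y":0,"z":0.44,"grip":1},
    {"ax":0,"ay":0,"az":0,"x":0.196,"y":0,"z":0.54,"grip":1},
    {"ax":0,"ay":0,"az":0,"x":0.196,"y":0,"z":0.62,"grip":1},
    {"ax":0,"ay":0,"az":0,"x":0.196,"y":0,"z":0.68,"grip":1},
    {"ax":0,"ay":0,"az":0,"x":0.196,"y":0,"z":0.74,"grip":1},
    {"ax":0,"ay":0,"az":0,"x":0.196,"y":0,"z":0.77,"grip":1},
    {"ax":0,"ay":0,"az":0,"x":0.196,"y":0,"z":0.79,"grip":1},
    {"ax":0,"ay":0,"az":0,"x":0.196,"y":0,"z":0.79,"grip":1},
    {"ax":0,"ay":0,"az":0,"x":0.196,"y":0,"z":0.79,"grip":1}
  ]
}}

```text
time: 2.15
position: [0.518, 0.1819, 0.0151]
ee_rot: [1.849, 2.539, 0.001]
contact_force: [-0.5, -0.0, 0.6]
width: 0.0854
grip_force: 0.0
```

Call:
{"method": "play_rows", "body": {
  "moves": [
    {"ax":0,"ay":0,"az":0,"x":0,"y":0,"z":0.007,"grip":0.4},
    {"ax":0,"ay":0,"az":0,"x":0,"y":0,"z":0.007,"grip":0.2},
    {"ax":0,"ay":0,"az":0,"x":0,"y":0,"z":0.007,"grip":0},
    {"ax":0,"ay":0,"az":0,"x":0,"y":0,"z":0.007,"grip":-0.2},
    {"ax":0,"ay":0,"az":0,"x":0,"y":0,"z":0.007,"grip":-0.4},
    {"ax":0,"ay":0,"az":0,"x":0,"y":0,"z":0.007,"grip":-1},
    {"ax":0,"ay":0,"az":0,"x":0,"y":0,"z":0.007,"grip":-1},
    {"ax":0,"ay":0,"az":0,"x":0,"y":0,"z":0.007,"grip":-1}
  ],
  "newtons": 30
}}

```text
time: 2.95
position: [0.5178, 0.1821, 0.0128]
ee_rot: [1.848, 2.54, 0.001]
contact_force: [-0.6, -0.4, 5.3]
width: 0.0494
grip_force: 32.8
```

Call:
{"method": "play_rows", "body": {
  "moves": [
    {"ax":0,"ay":0,"az":0,"x":0,"y":0,"z":-0.02,"grip":-1},
    {"ax":0,"ay":0,"az":0,"x":0,"y":0,"z":-0.05,"grip":-1},
    {"ax":0,"ay":0,"az":0,"x":0,"y":0,"z":-0.09,"grip":-1},
    {"ax":0,"ay":0,"az":0,"x":0,"y":0,"z":-0.15,"grip":-1},
    {"ax":0,"ay":0,"az":0,"x":0,"y":0,"z":-0.22,"grip":-1},
    {"ax":0,"ay":0,"az":0,"x":0,"y":0,"z":-0.3,"grip":-1},
    {"ax":0,"ay":0,"az":0,"x":0,"y":0,"z":-0.38,"grip":-1},
    {"ax":0,"ay":0,"az":0,"x":0,"y":0,"z":-0.43,"grip":-1},
    {"ax":0,"ay":0,"az":0,"x":0,"y":0,"z":-0.45,"grip":-1},
    {"ax":0,"ay":0,"az":0,"x":0,"y":0,"z":-0.45,"grip":-1}
  ],
  "newtons": 30
}}

```text
time: 3.95
position: [0.5178, 0.182, 0.1484]
ee_rot: [1.848, 2.539, 0.002]
contact_force: [-0.6, 0.6, -0.7]
width: 0.0495
grip_force: 32.1
```

Call:
{"method": "play_rows", "body": {
  "moves": [
    {"ax":0,"ay":0,"az":0.005,"x":-0.03,"y":0,"z":-0.04,"grip":-1},
    {"ax":0,"ay":0,"az":0.01,"x":-0.1,"y":-0.01,"z":-0.08,"grip":-1},
    {"ax":0,"ay":0,"az":0.015,"x":-0.2,"y":-0.025,"z":-0.12,"grip":-1},
    {"ax":0,"ay":0,"az":0.02,"x":-0.31,"y":-0.035,"z":-0.15,"grip":-1},
    {"ax":0,"ay":0,"az":0.025,"x":-0.42,"y":-0.05,"z":-0.167,"grip":-1},
    {"ax":0,"ay":0,"az":0.03,"x":-0.53,"y":-0.06,"z":-0.167,"grip":-1},
    {"ax":0,"ay":0,"az":0.035,"x":-0.64,"y":-0.075,"z":-0.167,"grip":-1},
    {"ax":0,"ay":0,"az":0.038,"x":-0.735,"y":-0.085,"z":-0.167,"grip":-1}
  ]
}}

```text
time: 4.75
position: [0.5607, -0.038, 0.1972]
ee_rot: [-1.874, -2.521, 0.001]
contact_force: [-0.5, 1.1, -1.4]
width: 0.0496
grip_force: 32.1
```

Call:
{"method": "play_rows", "body": {
  "moves": [
    {"ax":0,"ay":0,"az":0,"x":-0.11,"y":-0.015,"z":0,"grip":-1},
    {"ax":0,"ay":0,"az":0,"x":-0.22,"y":-0.03,"z":0,"grip":-1},
    {"ax":0,"ay":0,"az":0,"x":-0.33,"y":-0.04,"z":0,"grip":-1},
    {"ax":0,"ay":0,"az":0,"x":-0.44,"y":-0.055,"z":0,"grip":-1},
    {"ax":0,"ay":0,"az":0,"x":-0.55,"y":-0.07,"z":0,"grip":-1},
    {"ax":0,"ay":0,"az":0,"x":-0.65,"y":-0.08,"z":0,"grip":-1},
    {"ax":0,"ay":0,"az":0,"x":-0.71,"y":-0.085,"z":0,"grip":-1},
    {"ax":0,"ay":0,"az":0,"x":-0.735,"y":-0.085,"z":0,"grip":-1},
    {"ax":0,"ay":0,"az":0,"x":-0.735,"y":-0.085,"z":0,"grip":-1},
    {"ax":0,"ay":0,"az":0,"x":-0.735,"y":-0.085,"z":0,"grip":-1}
  ]
}}

```text
time: 5.75
position: [0.6001, -0.2533, 0.1972]
ee_rot: [-1.872, -2.522, -0.0]
contact_force: [-0.3, 0.7, -0.8]
width: 0.0494
grip_force: 32.1
```

Run:
```python
from m import *
p,d,C,s,X=go("2"); np.savez("w2.npz",p=p,d=d,pos=s["position"],rot=s["ee_rot"])
h=cv2.cvtColor(p,cv2.COLOR_RGB2HSV); print(s["grip_force"])
u=np.array([s["position"]*0+0])
```

```text
t 5.75 pos [ 0.6001 -0.2533  0.1972] rot [ 9.571e-01  2.897e-01 -5.000e-04] w 0.04936044282103616
32.09859251976013
```

View pics/w2.png

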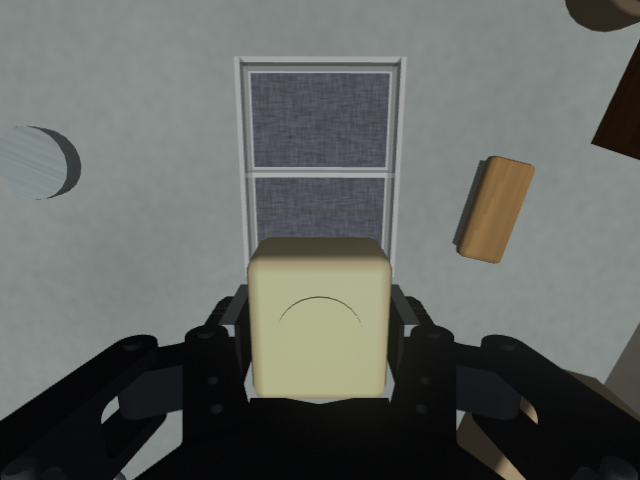

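The soap is held level, filling (250–390, 238–395). The +y liner spans about (252,72)–(391,167), and the divider is at row 173. I'll cast these pixels to the floor plane.

Run:
```python
from h import *
z=np.load("w2.npz");s=dict(position=z["pos"],ee_rot=z["rot"]);C=cam("wrist",s);X=cloud(z["d"],C)
p=z["p"];h=cv2.cvtColor(p,cv2.COLOR_RGB2HSV)
m=((h[...,2]<125)).astype(np.uint8);m[:60]=0;m[262:]=0;m[:,:235]=0;m[:,405:]=0
m=cv2.morphologyEx(m,cv2.MORPH_OPEN,np.ones((7,7)))
nl,L,st,ce=cv2.connectedComponentsWithStats(m)
for i in range(1,nl):
    if st[i,4]<1500: continue
    cn=cv2.findContours((L==i).astype(np.uint8),0,1)[0][0].reshape(-1,2)
    print(st[i],"z",np.median(X[L==i][:,2]),cv2.minAreaRect((onplane(cn,C,.005)[:,:2]*1000).astype(np.float32)))
# wall tops: outer top corners, rim
P=onplane([(236,58),(405,58)],C,.04);print("far rim corners",P.round(4).tolist())
P=onplane([(244,173),(396,173)],C,.04);print("divider top ends",P.round(4), P.mean(0))
q=X[240:395,250:390].reshape(-1,3);print("soap top z",np.median(q[:,2]),"rel TCP",np.median(q[:,2])-s["position"][2])
for v in(64,172):print(v,np.median(X[v-2:v+3,270:370,2]))
t=X[270:390,255:385];t=t[abs(t[...,2]-np.median(t[...,2]))<.006];print(t.mean(0),cv2.minAreaRect((t[:,:2]*1000).astype(np.float32)))
A=np.c_[t[:,:2]-t[:,:2].mean(0),np.ones(len(t))];print("tilt",np.linalg.lstsq(A,t[:,2],rcond=None)[0])
```

```text
[  251    73   138    94 12675] z 0.0067614969668929326 ((577.09619140625, -172.16891479492188), (118.4183578491211, 77.68109893798828), 16.833415985107422)
[  249   178   142    83 10441] z 0.007167487008409357 ((602.3316650390625, -256.8482666015625), (136.30967712402344, 78.50617218017578), 17.303791046142578)
far rim corners [[0.5041, -0.149, 0.04], [0.6262, -0.1121, 0.04]]
divider top ends [[ 0.5304 -0.2305  0.04  ]
 [ 0.6489 -0.1947  0.04  ]] [ 0.58968294 -0.21261864  0.04      ]
soap top z 0.22761096241278078 rel TCP 0.030436216043893072
64 0.033278779507323414
172 0.038156404834934404
[ 0.60038001 -0.24991148  0.22798272] ((601.5987548828125, -251.05694580078125), (47.741024017333984, 47.70233917236328), 15.32066535949707)
tilt [-0.00421374 -0.00205622  0.22798272]
```

Call:
{"method": "play_rows", "body": {
  "moves": [
    {"ax":0,"ay":0,"az":0,"x":0,"y":0.006,"z":0.05,"grip":-1},
    {"ax":0,"ay":0,"az":0,"x":0,"y":0.006,"z":0.13,"grip":-1},
    {"ax":0,"ay":0,"az":0,"x":0,"y":0.006,"z":0.22,"grip":-1},
    {"ax":0,"ay":0,"az":0,"x":0,"y":0.006,"z":0.32,"grip":-1},
    {"ax":0,"ay":0,"az":0,"x":0,"y":0.006,"z":0.41,"grip":-1},
    {"ax":0,"ay":0,"az":0,"x":0,"y":0.006,"z":0.48,"grip":-1},
    {"ax":0,"ay":0,"az":0,"x":0,"y":0.006,"z":0.54,"grip":-1},
    {"ax":0,"ay":0,"az":0,"x":0,"y":0.006,"z":0.58,"grip":-1},
    {"ax":0,"ay":0,"az":0,"x":0,"y":0.006,"z":0.6,"grip":-1},
    {"ax":0,"ay":0,"az":0,"x":0,"y":0.006,"z":0.61,"grip":-1},
    {"ax":0,"ay":0,"az":0,"x":0,"y":0.006,"z":0.61,"grip":-1},
    {"ax":0,"ay":0,"az":0,"x":0,"y":0.006,"z":0.61,"grip":-1}
  ]
}}

```text
time: 7.0
position: [0.6026, -0.2539, 0.0154]
ee_rot: [1.872, 2.521, 0.0]
contact_force: [-0.4, -0.5, -0.9]
width: 0.0499
grip_force: 32.1
```

Call:
{"method": "play_rows", "body": {
  "moves": [
    {"ax":0,"ay":0,"az":0,"x":0,"y":0,"z":0.003,"grip":-1},
    {"ax":0,"ay":0,"az":0,"x":0,"y":0,"z":0.006,"grip":-1},
    {"ax":0,"ay":0,"az":0,"x":0,"y":0,"z":0.006,"grip":-1}
  ]
}}

```text
time: 7.3
position: [0.6021, -0.2536, 0.0128]
ee_rot: [1.873, 2.522, 0.0]
contact_force: [0.5, 0.9, -0.5]
width: 0.0498
grip_force: 32.1
```

Call:
{"method": "play_rows", "body": {
  "moves": [
    {"ax":0,"ay":0,"az":0,"x":0,"y":0,"z":0.003,"grip":-1},
    {"ax":0,"ay":0,"az":0,"x":0,"y":0,"z":0.005,"grip":-1},
    {"ax":0,"ay":0,"az":0,"x":0,"y":0,"z":0.005,"grip":-1}
  ]
}}

```text
time: 7.6
position: [0.602, -0.2536, 0.011]
ee_rot: [-1.873, -2.522, 0.0]
contact_force: [-0.7, 0.2, -1.8]
width: 0.0497
grip_force: 32.1
```

Call:
{"method": "play_rows", "body": {
  "moves": [
    {"ax":0,"ay":0,"az":0,"x":0,"y":0,"z":0.002,"grip":-1},
    {"ax":0,"ay":0,"az":0,"x":0,"y":0,"z":0.003,"grip":-1},
    {"ax":0,"ay":0,"az":0,"x":0,"y":0,"z":0.003,"grip":-1}
  ]
}}

```text
time: 7.9
position: [0.6021, -0.2536, 0.0102]
ee_rot: [-1.873, -2.522, -0.0]
contact_force: [0.1, -0.3, -1.3]
width: 0.0494
grip_force: 32.1
```

Call:
{"method": "play_rows", "body": {
  "moves": [
    {"ax":0,"ay":0,"az":0,"x":0,"y":0,"z":0.002,"grip":-1},
    {"ax":0,"ay":0,"az":0,"x":0,"y":0,"z":0.003,"grip":-1},
    {"ax":0,"ay":0,"az":0,"x":0,"y":0,"z":0.003,"grip":-1}
  ]
}}

```text
time: 8.2
position: [0.6022, -0.2536, 0.0098]
ee_rot: [1.872, 2.522, 0.0]
contact_force: [-0.7, 0.6, 3.9]
width: 0.0496
grip_force: 32.6
```

Call:
{"method": "play_rows", "body": {
  "moves": [
    {"ax":0,"ay":0,"az":0,"x":0,"y":0,"z":0,"grip":0.2},
    {"ax":0,"ay":0,"az":0,"x":0,"y":0,"z":0,"grip":0.3},
    {"ax":0,"ay":0,"az":0,"x":0,"y":0,"z":0,"grip":0.4},
    {"ax":0,"ay":0,"az":0,"x":0,"y":0,"z":0,"grip":0.5},
    {"ax":0,"ay":0,"az":0,"x":0,"y":0,"z":0,"grip":0.5},
    {"ax":0,"ay":0,"az":0,"x":0,"y":0,"z":0,"grip":0.5}
  ]
}}

```text
time: 8.8
position: [0.6021, -0.2536, 0.0093]
ee_rot: [1.873, 2.522, 0.0]
contact_force: [0.4, -0.6, 1.3]
width: 0.0639
grip_force: 0.0
```

Call:
{"method": "play_rows", "body": {
  "moves": [
    {"ax":0,"ay":0,"az":0,"x":0,"y":0,"z":-0.03,"grip":0.5},
    {"ax":0,"ay":0,"az":0,"x":0,"y":0,"z":-0.1,"grip":0.5},
    {"ax":0,"ay":0,"az":0,"x":0,"y":0,"z":-0.2,"grip":0.5},
    {"ax":0,"ay":0,"az":0,"x":0,"y":0,"z":-0.3,"grip":0.5},
    {"ax":0,"ay":0,"az":0,"x":0,"y":0,"z":-0.4,"grip":0.5},
    {"ax":0,"ay":0,"az":0,"x":0,"y":0,"z":-0.5,"grip":0.5},
    {"ax":0,"ay":0,"az":0,"x":0,"y":0,"z":-0.58,"grip":0.5},
    {"ax":0,"ay":0,"az":0,"x":0,"y":0,"z":-0.62,"grip":0.7},
    {"ax":0,"ay":0,"az":0,"x":0,"y":0,"z":-0.62,"grip":1}
  ]
}}

```text
time: 9.7
position: [0.6028, -0.254, 0.1976]
ee_rot: [1.87, 2.519, 0.001]
contact_force: [-0.2, -0.8, 0.7]
width: 0.0845
grip_force: 0.0
```

```bash
python3 m.py 3
```

```text
t 9.7 pos [ 0.6028 -0.254   0.1976] rot [0.9572 0.2894 0.0028] w 0.08446181480267455
soap [318. 219.] [290, 189, 57, 62, 3433] z 0.0405 ((603.1202392578125, -252.03662109375), (47.63652801513672, 53.021793365478516), 16.97549057006836)
soap [537. 461.] [508, 435, 64, 45, 1928] z 0.0813 ((853.412353515625, -391.32623291015625), (58.39805603027344, 49.799747467041016), 15.672757148742676)
```

View pics/w3.png

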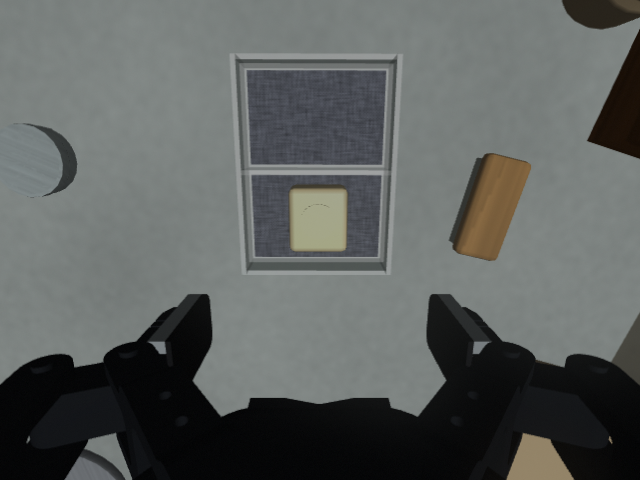

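The soap lies flat and centred in the −y compartment, at (318,219). Next is the second full soap.

Call:
{"method": "play_rows", "body": {
  "moves": [
    {"ax":0,"ay":0,"az":0,"x":0.05,"y":0,"z":0,"grip":1},
    {"ax":0,"ay":0,"az":0,"x":0.14,"y":0.01,"z":0,"grip":1},
    {"ax":0,"ay":0,"az":0,"x":0.26,"y":0.02,"z":0,"grip":1},
    {"ax":0,"ay":0,"az":0,"x":0.38,"y":0.03,"z":0,"grip":1},
    {"ax":0,"ay":0,"az":0,"x":0.5,"y":0.04,"z":0,"grip":1},
    {"ax":0,"ay":0,"az":0,"x":0.62,"y":0.05,"z":0,"grip":1},
    {"ax":0,"ay":0,"az":0,"x":0.74,"y":0.06,"z":0,"grip":1},
    {"ax":0,"ay":0,"az":0,"x":0.86,"y":0.065,"z":0,"grip":1},
    {"ax":0,"ay":0,"az":0,"x":0.967,"y":0.07,"z":0,"grip":1}
  ]
}}

```text
time: 10.65
position: [0.5367, 0.0318, 0.1935]
ee_rot: [-1.871, -2.52, 0.003]
contact_force: [-0.1, 0.0, -0.3]
width: 0.0855
grip_force: 0.0
```

Call:
{"method": "play_rows", "body": {
  "moves": [
    {"ax":0,"ay":0,"az":0,"x":0.12,"y":0.01,"z":0,"grip":1},
    {"ax":0,"ay":0,"az":0,"x":0.24,"y":0.02,"z":0,"grip":1},
    {"ax":0,"ay":0,"az":-0.01,"x":0.36,"y":0.03,"z":0,"grip":1},
    {"ax":0,"ay":0,"az":-0.02,"x":0.48,"y":0.04,"z":0,"grip":1},
    {"ax":0,"ay":0,"az":-0.03,"x":0.6,"y":0.05,"z":0,"grip":1},
    {"ax":0,"ay":0,"az":-0.038,"x":0.7,"y":0.06,"z":0,"grip":1},
    {"ax":0,"ay":0,"az":-0.038,"x":0.78,"y":0.07,"z":0,"grip":1},
    {"ax":0,"ay":0,"az":-0.038,"x":0.817,"y":0.07,"z":0,"grip":1},
    {"ax":0,"ay":0,"az":-0.038,"x":0.817,"y":0.07,"z":0,"grip":1},
    {"ax":0,"ay":0,"az":-0.038,"x":0.817,"y":0.07,"z":0,"grip":1}
  ]
}}

```text
time: 11.65
position: [0.4873, 0.27, 0.1946]
ee_rot: [-1.849, -2.54, 0.002]
contact_force: [-0.2, 0.7, 0.2]
width: 0.0858
grip_force: 0.0
```

```bash
python3 m.py 4
```

```text
t 11.65 pos [0.4873 0.27   0.1946] rot [ 0.9516  0.3074 -0.0014] w 0.08576893925023676
soap [318. 165.] [292, 125, 61, 70, 2830] z 0.0433 ((474.5611572265625, 320.4534912109375), (48.346797943115234, 53.971675872802734), 17.88058090209961)
soap [322. 239.] [295, 210, 54, 58, 3054] z 0.0215 ((496.32208251953125, 253.11643981933594), (48.564483642578125, 53.27185821533203), 17.869720458984375)
soap [320. 379.] [297, 358, 48, 43, 2022] z 0.0216 ((540.2774658203125, 114.4857406616211), (48.249759674072266, 50.79072952270508), 17.78602409362793)
```

Call:
{"method": "play_rows", "body": {
  "moves": [
    {"ax":0,"ay":0,"az":0,"x":0.08,"y":0.004,"z":0.05,"grip":1},
    {"ax":0,"ay":0,"az":0,"x":0.169,"y":0.008,"z":0.14,"grip":1},
    {"ax":0,"ay":0,"az":0,"x":0.169,"y":0.008,"z":0.24,"grip":1},
    {"ax":0,"ay":0,"az":0,"x":0.169,"y":0.008,"z":0.34,"grip":1},
    {"ax":0,"ay":0,"az":0,"x":0.169,"y":0.008,"z":0.43,"grip":1},
    {"ax":0,"ay":0,"az":0,"x":0.169,"y":0.008,"z":0.5,"grip":1},
    {"ax":0,"ay":0,"az":0,"x":0.169,"y":0.008,"z":0.56,"grip":1},
    {"ax":0,"ay":0,"az":0,"x":0.169,"y":0.008,"z":0.59,"grip":1},
    {"ax":0,"ay":0,"az":0,"x":0.169,"y":0.008,"z":0.605,"grip":1},
    {"ax":0,"ay":0,"az":0,"x":0.169,"y":0.008,"z":0.605,"grip":1},
    {"ax":0,"ay":0,"az":0,"x":0.169,"y":0.008,"z":0.605,"grip":1}
  ]
}}

```text
time: 12.8
position: [0.4748, 0.3198, 0.0146]
ee_rot: [1.849, 2.539, 0.002]
contact_force: [0.1, 0.1, 0.6]
width: 0.0857
grip_force: 0.0
```

Call:
{"method": "play_rows", "body": {
  "moves": [
    {"ax":0,"ay":0,"az":0,"x":0,"y":0,"z":0,"grip":0.4},
    {"ax":0,"ay":0,"az":0,"x":0,"y":0,"z":0,"grip":0.2},
    {"ax":0,"ay":0,"az":0,"x":0,"y":0,"z":0,"grip":0},
    {"ax":0,"ay":0,"az":0,"x":0,"y":0,"z":0,"grip":-0.2},
    {"ax":0,"ay":0,"az":0,"x":0,"y":0,"z":0,"grip":-0.4},
    {"ax":0,"ay":0,"az":0,"x":0,"y":0,"z":0,"grip":-1},
    {"ax":0,"ay":0,"az":0,"x":0,"y":0,"z":0,"grip":-1},
    {"ax":0,"ay":0,"az":0,"x":0,"y":0,"z":0,"grip":-1}
  ]
}}

```text
time: 13.6
position: [0.4744, 0.32, 0.0144]
ee_rot: [1.848, 2.54, 0.001]
contact_force: [0.1, -0.2, 4.9]
width: 0.0494
grip_force: 32.6
```

Call:
{"method": "play_rows", "body": {
  "moves": [
    {"ax":0,"ay":0,"az":0,"x":0,"y":0,"z":-0.02,"grip":-1},
    {"ax":0,"ay":0,"az":0,"x":0,"y":0,"z":-0.05,"grip":-1},
    {"ax":0,"ay":0,"az":0,"x":0,"y":0,"z":-0.09,"grip":-1},
    {"ax":0,"ay":0,"az":0,"x":0,"y":0,"z":-0.15,"grip":-1},
    {"ax":0,"ay":0,"az":0,"x":0,"y":0,"z":-0.23,"grip":-1},
    {"ax":0,"ay":0,"az":0,"x":0,"y":0,"z":-0.32,"grip":-1},
    {"ax":0,"ay":0,"az":0,"x":0,"y":0,"z":-0.42,"grip":-1},
    {"ax":0,"ay":0,"az":0,"x":0,"y":0,"z":-0.51,"grip":-1},
    {"ax":0,"ay":0,"az":0,"x":0,"y":0,"z":-0.57,"grip":-1},
    {"ax":0,"ay":0,"az":0,"x":0,"y":0,"z":-0.6,"grip":-1},
    {"ax":0,"ay":0,"az":0,"x":0,"y":0,"z":-0.6,"grip":-1},
    {"ax":0,"ay":0,"az":0,"x":0,"y":0,"z":-0.6,"grip":-1}
  ]
}}

```text
time: 14.8
position: [0.4737, 0.3196, 0.1931]
ee_rot: [-1.848, -2.54, 0.002]
contact_force: [-0.4, 0.1, -0.8]
width: 0.0497
grip_force: 31.8
```

Call:
{"method": "play_rows", "body": {
  "moves": [
    {"ax":0,"ay":0,"az":0,"x":-0.03,"y":0,"z":0,"grip":-1},
    {"ax":0,"ay":0,"az":0.01,"x":-0.1,"y":-0.01,"z":0,"grip":-1},
    {"ax":0,"ay":0,"az":0.015,"x":-0.2,"y":-0.02,"z":0,"grip":-1},
    {"ax":0,"ay":0,"az":0.02,"x":-0.31,"y":-0.03,"z":0,"grip":-1},
    {"ax":0,"ay":0,"az":0.025,"x":-0.42,"y":-0.04,"z":0,"grip":-1},
    {"ax":0,"ay":0,"az":0.03,"x":-0.53,"y":-0.055,"z":0,"grip":-1},
    {"ax":0,"ay":0,"az":0.035,"x":-0.64,"y":-0.07,"z":0,"grip":-1},
    {"ax":0,"ay":0,"az":0.038,"x":-0.74,"y":-0.08,"z":0,"grip":-1},
    {"ax":0,"ay":0,"az":0.038,"x":-0.833,"y":-0.088,"z":0,"grip":-1}
  ]
}}

```text
time: 15.7
position: [0.5254, 0.0718, 0.1928]
ee_rot: [-1.873, -2.52, 0.002]
contact_force: [0.8, 0.1, -1.1]
width: 0.0494
grip_force: 31.8
```

Call:
{"method": "play_rows", "body": {
  "moves": [
    {"ax":0,"ay":0,"az":0,"x":-0.1,"y":-0.01,"z":0,"grip":-1},
    {"ax":0,"ay":0,"az":0,"x":-0.21,"y":-0.02,"z":0,"grip":-1},
    {"ax":0,"ay":0,"az":0,"x":-0.32,"y":-0.03,"z":0,"grip":-1},
    {"ax":0,"ay":0,"az":0,"x":-0.43,"y":-0.04,"z":0,"grip":-1},
    {"ax":0,"ay":0,"az":0,"x":-0.54,"y":-0.055,"z":0,"grip":-1},
    {"ax":0,"ay":0,"az":0,"x":-0.64,"y":-0.07,"z":0,"grip":-1},
    {"ax":0,"ay":0,"az":0,"x":-0.73,"y":-0.08,"z":0,"grip":-1},
    {"ax":0,"ay":0,"az":0,"x":-0.8,"y":-0.088,"z":0,"grip":-1},
    {"ax":0,"ay":0,"az":0,"x":-0.833,"y":-0.088,"z":0,"grip":-1},
    {"ax":0,"ay":0,"az":0,"x":-0.833,"y":-0.088,"z":0,"grip":-1},
    {"ax":0,"ay":0,"az":0,"x":-0.833,"y":-0.088,"z":0,"grip":-1}
  ]
}}

```text
time: 16.8
position: [0.5725, -0.1723, 0.1932]
ee_rot: [-1.872, -2.521, -0.0]
contact_force: [-0.0, 0.1, -2.0]
width: 0.0498
grip_force: 31.8
```

Run:
```python
from h import *
s=sense();print(s["position"],R.from_rotvec(s["ee_rot"]).as_matrix()[:,1])
dx=np.array([.577,-.1715])-s["position"][:2];M=R.from_rotvec(s["ee_rot"]).as_matrix();print((M[:2,:2].T@dx)/.3)
```

```text
[ 0.57246037 -0.17226402  0.19323333] [ 9.57220588e-01  2.89358004e-01 -8.31934790e-04]
[-0.00194079  0.01522167]
```

Shift y by +0.015 and descend to about 15 mm. Contact is expected near 11.5 mm.

Call:
{"method": "play_rows", "body": {
  "moves": [
    {"ax":0,"ay":0,"az":0,"x":-0.002,"y":0.015,"z":0.05,"grip":-1},
    {"ax":0,"ay":0,"az":0,"x":-0.002,"y":0.015,"z":0.13,"grip":-1},
    {"ax":0,"ay":0,"az":0,"x":-0.002,"y":0.015,"z":0.22,"grip":-1},
    {"ax":0,"ay":0,"az":0,"x":-0.002,"y":0.015,"z":0.32,"grip":-1},
    {"ax":0,"ay":0,"az":0,"x":-0.002,"y":0.015,"z":0.41,"grip":-1},
    {"ax":0,"ay":0,"az":0,"x":-0.002,"y":0.015,"z":0.48,"grip":-1},
    {"ax":0,"ay":0,"az":0,"x":-0.002,"y":0.015,"z":0.53,"grip":-1},
    {"ax":0,"ay":0,"az":0,"x":-0.002,"y":0.015,"z":0.57,"grip":-1},
    {"ax":0,"ay":0,"az":0,"x":-0.002,"y":0.015,"z":0.585,"grip":-1},
    {"ax":0,"ay":0,"az":0,"x":-0.002,"y":0.015,"z":0.593,"grip":-1},
    {"ax":0,"ay":0,"az":0,"x":-0.002,"y":0.015,"z":0.593,"grip":-1},
    {"ax":0,"ay":0,"az":0,"x":-0.002,"y":0.015,"z":0.593,"grip":-1}
  ]
}}

```text
time: 18.0
position: [0.5779, -0.1723, 0.0167]
ee_rot: [1.872, 2.521, 0.001]
contact_force: [0.6, 0.1, -1.4]
width: 0.0495
grip_force: 31.8
```

Call:
{"method": "play_rows", "body": {
  "moves": [
    {"ax":0,"ay":0,"az":0,"x":0,"y":0,"z":0.003,"grip":-1},
    {"ax":0,"ay":0,"az":0,"x":0,"y":0,"z":0.005,"grip":-1},
    {"ax":0,"ay":0,"az":0,"x":0,"y":0,"z":0.005,"grip":-1}
  ]
}}

```text
time: 18.3
position: [0.5774, -0.1723, 0.0146]
ee_rot: [1.873, 2.522, 0.0]
contact_force: [-0.3, -0.1, -0.6]
width: 0.0496
grip_force: 31.8
```

Call:
{"method": "play_rows", "body": {
  "moves": [
    {"ax":0,"ay":0,"az":0,"x":0,"y":0,"z":0.003,"grip":-1},
    {"ax":0,"ay":0,"az":0,"x":0,"y":0,"z":0.006,"grip":-1},
    {"ax":0,"ay":0,"az":0,"x":0,"y":0,"z":0.007,"grip":-1},
    {"ax":0,"ay":0,"az":0,"x":0,"y":0,"z":0.007,"grip":-1}
  ]
}}

```text
time: 18.7
position: [0.5773, -0.1722, 0.0122]
ee_rot: [-1.873, -2.522, -0.0]
contact_force: [-0.2, -0.5, -1.7]
width: 0.0496
grip_force: 31.8
```

Call:
{"method": "play_rows", "body": {
  "moves": [
    {"ax":0,"ay":0,"az":0,"x":0,"y":0,"z":0.002,"grip":-1},
    {"ax":0,"ay":0,"az":0,"x":0,"y":0,"z":0.003,"grip":-1},
    {"ax":0,"ay":0,"az":0,"x":0,"y":0,"z":0.003,"grip":-1}
  ]
}}

```text
time: 19.0
position: [0.5774, -0.1722, 0.0115]
ee_rot: [1.873, 2.522, 0.0]
contact_force: [-0.3, 0.2, -0.5]
width: 0.0494
grip_force: 31.8
```

Call:
{"method": "play_rows", "body": {
  "moves": [
    {"ax":0,"ay":0,"az":0,"x":0,"y":0,"z":0.002,"grip":-1},
    {"ax":0,"ay":0,"az":0,"x":0,"y":0,"z":0.003,"grip":-1},
    {"ax":0,"ay":0,"az":0,"x":0,"y":0,"z":0.003,"grip":-1}
  ]
}}

```text
time: 19.3
position: [0.5774, -0.1722, 0.0115]
ee_rot: [1.872, 2.522, 0.0]
contact_force: [-1.7, 1.3, 6.7]
width: 0.0496
grip_force: 32.7
```

Contact is felt, so release and lift.

Call:
{"method": "play_rows", "body": {
  "moves": [
    {"ax":0,"ay":0,"az":0,"x":0,"y":0,"z":0,"grip":0.2},
    {"ax":0,"ay":0,"az":0,"x":0,"y":0,"z":0,"grip":0.3},
    {"ax":0,"ay":0,"az":0,"x":0,"y":0,"z":0,"grip":0.4},
    {"ax":0,"ay":0,"az":0,"x":0,"y":0,"z":0,"grip":0.5},
    {"ax":0,"ay":0,"az":0,"x":0,"y":0,"z":0,"grip":0.5},
    {"ax":0,"ay":0,"az":0,"x":0,"y":0,"z":0,"grip":0.5}
  ]
}}

```text
time: 19.9
position: [0.5774, -0.1722, 0.0104]
ee_rot: [-1.873, -2.522, -0.0]
contact_force: [-1.0, -1.1, 0.2]
width: 0.0643
grip_force: 0.0
```

Call:
{"method": "play_rows", "body": {
  "moves": [
    {"ax":0,"ay":0,"az":0,"x":0,"y":0,"z":-0.03,"grip":0.5},
    {"ax":0,"ay":0,"az":0,"x":0,"y":0,"z":-0.1,"grip":0.5},
    {"ax":0,"ay":0,"az":0,"x":0,"y":0,"z":-0.2,"grip":0.5},
    {"ax":0,"ay":0,"az":0,"x":0,"y":0,"z":-0.3,"grip":0.5},
    {"ax":0,"ay":0,"az":0,"x":0,"y":0,"z":-0.4,"grip":0.5},
    {"ax":0,"ay":0,"az":0,"x":0,"y":0,"z":-0.5,"grip":0.5},
    {"ax":0,"ay":0,"az":0,"x":-0.1,"y":0,"z":-0.58,"grip":0.5},
    {"ax":0,"ay":0,"az":0,"x":-0.2,"y":0,"z":-0.62,"grip":0.5},
    {"ax":0,"ay":0,"az":0,"x":-0.2,"y":0,"z":-0.62,"grip":0.5},
    {"ax":0,"ay":0,"az":0,"x":-0.2,"y":0,"z":-0.62,"grip":0.5}
  ]
}}

```text
time: 20.9
position: [0.5944, -0.2299, 0.1968]
ee_rot: [1.874, 2.521, 0.001]
contact_force: [-0.3, 0.4, -0.2]
width: 0.0641
grip_force: 0.0
```

```bash
python3 m.py 5; python3 -c "
from h import *
p,d=snapshot('scene');cv2.imwrite('pics/scene5.png',p[:,:,::-1])"
```

```text
t 20.9 pos [ 0.5944 -0.2299  0.1968] rot [9.576e-01 2.882e-01 3.000e-04] w 0.06407895163962964
soap [630.  15.] [617, 0, 23, 37, 646] z 0.0681 ((751.5726928710938, -29.683387756347656), (13.835545539855957, 26.11682891845703), 33.59571075439453)
soap [316. 154.] [290, 115, 60, 69, 2974] z 0.0403 ((578.7183837890625, -171.83157348632812), (47.851409912109375, 53.35508728027344), 16.62652587890625)
soap [320. 249.] [292, 220, 56, 60, 3245] z 0.0405 ((603.20068359375, -252.40396118164062), (47.83169937133789, 53.82304382324219), 17.318397521972656)
soap [523. 470.] [507, 456, 35, 24, 535] z 0.0813 ((833.3016967773438, -380.50408935546875), (31.006601333618164, 26.418224334716797), 11.998903274536133)
```

View pics/w5.png

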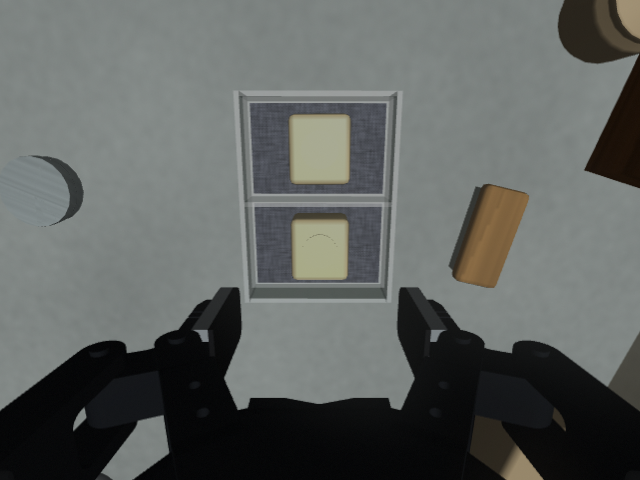

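View pics/scene5.png

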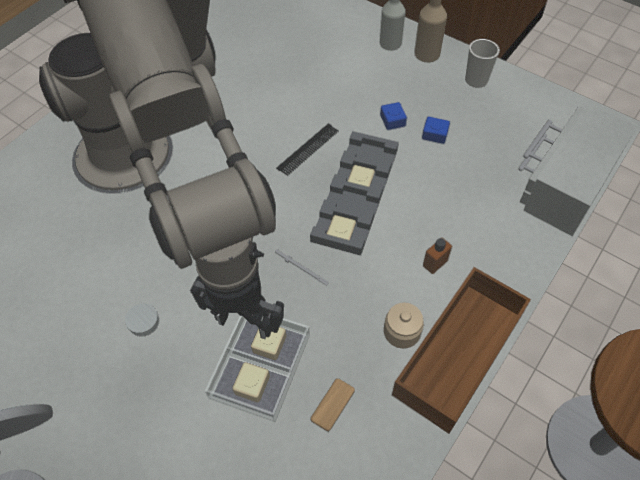

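Both full soaps lie flat and centred in their compartments, at (316,150) and (320,249) in the wrist view. The short ones are still in the mould at (361,176) and (341,228) in the scene view. Nothing else has moved and the gripper is clear.

```bash
python3 -c "
from plant import *
print(hand_in())"
```

```text
the job is handed in; nothing more can be done
None
```

Job handed in at about 21 s: both full-thickness soaps lie flat, same way up, one in each organiser compartment, and the final pictures show the short soaps still in the mould and nothing else moved.

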